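# Photometer check: seat the filter standard and hold the shutter open

### The arm

A 6-joint arm with a two-finger parallel gripper is mounted at the origin on the work surface. World frame = base frame: x ahead of the robot, y to its left, z up, the work surface at z = 0. Lengths are in mm, angles in rad, forces in N, time in s.
With the tool pointing down it reaches from about 300 to 775 mm from the base axis. Payload 14.6 kg.
Tool frame: the origin (TCP) lies at the very end of the fingers, on their centre line; the grasp point (between the pads) lies 19 mm behind it; y points along the fingers, z is the direction in which the jaws open and shut, and the axes are right-handed (so a half turn about y gives the same grasp; the last joint's range is limited). The gripper opens to 94 mm and grips with 3 to 60 N. Pads are 16 mm wide; open, the fingers measure 119 mm over their backs; the gripper's body (75 mm by 177 mm) begins 78 mm behind the grasp point.
Start: joints at [-1.4, 0.3, 1.521, -0, 1.321, -0.067], TCP at [129.554, -534.514, 205.446] pointing down, gripper open.
Joint ranges: [-3.03, 3.03], [-0.79, 2.21], [0.23, 2.52], [-1.04, 4.18], [0, 3.07], [-2.55, 2.55]. Speed limits (rad/s): [2.22, 2.22, 2.57, 3.14, 3.14, 3.14].

### API

Orientations are given as [roll, pitch, yaw] about the fixed x, y, z axes, in that order (R = Rz(yaw) Ry(pitch) Rx(roll)).
In Python, from cell import monitor, optics, manip gives the robot as it stands.
- The arm moves only by the shell command python3 -m creep 'ROWS' [FORCE]. ROWS is JSON, a list of rows, each an object of numbers: "tx", "ty", "tz": the shift along the tool's x, y, z scaled (see below); "turn": the turn about the tool's y scaled (see below); "fingers": the finger opening in mm, from 0 to 94. In form: [{"tx": .., "ty": .., "tz": .., "turn": .., "fingers": ..}, ...]. A call has 1 to 20 rows; each row is the pose to reach, as a shift and turn from the pose measured when the call began, along the tool's axes at that moment, turning the shorter way round; what a row does not reach only later rows make up. The controller multiplies each number of a shift by 200 mm and each number of a turn by pi rad. A row lasts 1/10 s, in which the tool goes at most 50 mm and 8.59 degrees, less where a joint would pass 70% of its speed; a pose out of reach is approached as far as the arm can. A call with a number of a shift or a turn outside -1 to 1 is refused whole. A call with a gripper value outside its range is refused whole. The fingers move at their own pace and stop on an object; FORCE is the grip in N (left out, the last holds). Time passes only in rows, so rows that repeat a pose let the fingers close. It gives the time, the measured TCP pose, the force and the opening at its end, in the units of the state.
- monitor.read_state(): the state, without advancing time (a new reading comes with each control period).
- optics.camera(name): name is "side" or "top"; returns a dict with "frame" (384x512x3 uint8, red, green, blue), "range_z" (384x512 float32, mm along the optical axis (not along the pixel's ray), 0 where there is no reading), "fx", "fy", "cx", "cy" (pixels), "R" (3x3) and "t" (3): a world point X has camera coordinates R X + t. Camera axes: x right, y down, z forward; pixel columns grow to the right and rows downward; lengths in mm; the calibration is good to about 2 mm. A picture is of the moment at which its call begins.
- manip.sign_off(): hands the job in, once; it reports no verdict.
The state is a dict: "clock": time; "joints": joint angles; "qd": joint speeds; "effort": joint torques, N m; "eef_pos": TCP position; "eef_rot": TCP orientation; "wrist_force": force on the tool from outside, world axes, zero at the start; "moment": the same for the moment, N m; "finger_gap": finger opening in mm.
Only numpy, scipy, OpenCV 4.12 (cv2) and the standard library are available. Lean on these libraries where they do the work, as an engineer would, in place of code of your own. Each camera call takes 0.05 s, during which the arm holds its last target.

### The job

Check the photometer with the yellow-headed filter standard: take it from its stand, turn it so that its two glass windows look at the lamp and the detector, seat it fully home in the cell well and let go of it. Then pull the red-handled shutter lever on the lamp end forward, towards the front panel, against its spring, right up to its stop, and keep holding it there for the reading: the program finishes while the robot still holds the lever at the stop. Keep the shutter shut until the standard is home in the well, and leave the other standards and the other things on the bench where they are.

Things in the scene. Friction and masses are not known exactly. Their poses are not given: they have to be found in the camera images.
- yellow_std_mid (a point): The filter standard to use: square aluminium body 12.5 x 12.5 mm and 40 mm tall, with a flat yellow head on top, 10 mm thick along x, 26 mm wide along y and 20 mm tall, 60 mm tall in all, 25 g. This point is its centre, 30 mm above its underside. Its glass windows are in its two x faces, near the foot; z is up. It stands upright, at any turn, in one of the three round pockets of the stand.
- blue_std_mid (a point): A bystander: square aluminium body 12.5 x 12.5 mm and 40 mm tall, with a flat blue head on top, 10 mm thick along x, 26 mm wide along y and 20 mm tall, 60 mm tall in all, 25 g. This point is its centre, 30 mm above its underside. Its glass windows are in its two x faces, near the foot; z is up.
- grey_std_mid (a point): A bystander: square aluminium body 12.5 x 12.5 mm and 40 mm tall, with a flat grey head on top, 10 mm thick along x, 26 mm wide along y and 20 mm tall, 60 mm tall in all, 25 g. This point is its centre, 30 mm above its underside. Its glass windows are in its two x faces, near the foot; z is up.
- stand: White stand for the standards, 190 (x) x 46 (y) x 24 mm, fixed; origin under its centre. Three round pockets 21 mm wide and 14 mm deep, in a row along its x axis, at -70, 0 and +70 mm; a standard in a pocket has its underside 10 mm above the bench.
- photometer: The photometer, fixed; origin on the bench under the cell well. x points to its back (front panel at -x), y along the light beam, from detector to lamp, z up. Cream base 45 mm high, 95 mm to the back, 100 to the front, 140 to either side. Aluminium lamp house at y 40 to 122 mm, 101 mm high; steel lever bracket at y 122 to 127, 125 mm high; grey detector house at y -28 to -106, 96 mm high.
- cell_well (a point): Centre of the mouth of the cell well, on the black 48 mm square cell block, 104 mm above the bench; axes as the photometer. Well 15 mm square, 34 mm deep, mouth flared 4 mm on each side. Home, a standard stands out 26 mm, its middle 4 mm below the mouth. It sits right with its x axis along this y axis (two white lines on the block), either way round.
- lever_pivot (a point): Point on the axis of the shutter lever (fixed; axes as the photometer), 75 mm above the bench, level along y with the middle of the red handle. The lever turns about the y axis through this point.
- lever_handle (a point): Middle of the red handle, a round bar 14 mm thick lying along the photometer's y, 58 mm long; it sticks out sideways from the tip of the flat steel lever, whose face is 29 mm from this point towards the lamp house. It is 75 mm from lever_pivot; about 142 mm above the bench both at rest and at the stop, 150 mm in between.
- shutter_lever (a joint): Angle of the shutter lever: 0 at rest (shutter shut), where the lever leans 0.45 rad from upright to the back (+x of the photometer); it grows as the handle is pulled to the front (-x); 1.0 at its stop (shutter open), leaning 0.55 rad to the front. A spring pulls it back all the time: about 3 N at the handle at rest, 6 N at the stop.
- cup_center (a point): A bystander: white specimen jar with a yellow cap, 56 mm wide, 70 mm tall, standing loose; this point is half-way up.
- tube: A bystander: closed sample tube with a yellow cap, 100 mm long, 16 mm thick, lying loose along its x axis.
- pen: A bystander: marker pen, 130 mm long, 13 mm thick, lying loose along its x axis.
- slide_box: A bystander: white box with a blue lid, 87 x 62 x 38 mm, standing loose; origin under its centre.

How it is judged (in metres and radians):
On the way, in this order (a step that is already met when the one before it is completed fails the run):
1. the yellow standard is home in the cell well, windows in the beam, let go of, with the shutter still shut (z of yellow_std_mid in the frame of cell_well below -0.001 m and horizontal distance between yellow_std_mid and cell_well below 0.005 m and angle between yellow_std_mid's own z axis and vertical below 0.12 rad and angle between the x axis of yellow_std_mid and the y axis of cell_well, either way round below 0.3 rad and contact force between yellow_std and the fingers below 0.2 N and value of joint shutter_lever below 0.1 rad), for 0.2 s.
2. the robot holds the shutter lever at its stop, the standard still home (value of joint shutter_lever above 0.94 rad and contact force between shutter_lever and the fingers above 1 N and z of yellow_std_mid in the frame of cell_well below -0.001 m and horizontal distance between yellow_std_mid and cell_well below 0.005 m and angle between yellow_std_mid's own z axis and vertical below 0.12 rad and angle between the x axis of yellow_std_mid and the y axis of cell_well, either way round below 0.3 rad), for 0.5 s.
At the end, for the whole second after the job is handed in: The robot pushes or grips the shutter lever with over 1 N and the lever is within 0.06 rad of its stop; the yellow standard is untouched and home in the well: within 3 mm of full depth and 5 mm of its centre, upright within 0.12 rad, windows within 0.3 rad of the beam (all of step 2 and contact force between yellow_std and the fingers below 0.2 N); the arm keeps its last pose, push and grip.
It fails at once if the shutter was opened (lever beyond 0.15 rad) while the yellow standard was not home in the well (value of joint shutter_lever above 0.15 rad and not (z of yellow_std_mid in the frame of cell_well below -0.001 m and horizontal distance between yellow_std_mid and cell_well below 0.005 m and angle between yellow_std_mid's own z axis and vertical below 0.12 rad and angle between the x axis of yellow_std_mid and the y axis of cell_well, either way round below 0.3 rad)).
It fails at once if the blue or the grey standard was moved by more than 20 mm (distance of any of blue_std_mid, grey_std_mid from where it was at the start of the episode above 0.02 m).
It fails at once if the jar, tube, pen or slide box was moved by more than 30 mm (distance of any of cup_center, tube, pen, slide_box from where it was at the start of the episode above 0.03 m).
It also fails if it takes over 48 s, if anything falls off the work surface, if the arm or the gripper's body presses on something with over 40 N, if the wrist force passes 120 N, or if a joint passes its speed limit or range.

## Working session

There is one attempt and no reset: what is moved stays moved. The work goes in short steps, Python scripts to look and compute and a shell command to move; the robot and the scene stay as the last step left them, time stands still between calls to the robot, and variables do not carry over. Pictures are saved under pics/ and viewed, and the job is handed in when it is done.

```bash
mkdir -p pics; ls; cat > h.py <<'E'
import numpy as np, cv2
from cell import monitor, optics, manip
def shot(n,f):
    c=optics.camera(n); cv2.imwrite('pics/'+f,c['frame'][:,:,::-1]); np.savez('pics/'+f+'.npz',**c); return c
def load(f): return dict(np.load('pics/'+f+'.npz'))
def ray(c,u,v,z):
    R=np.array(c['R']);t=np.array(c['t']);o=-R.T@t
    d=R.T@np.array([(u-c['cx'])/c['fx'],(v-c['cy'])/c['fy'],1]); return o+d*(z-o[2])/d[2]
def pt(c,u,v):
    Z=c['range_z'][int(v),int(u)]; R=np.array(c['R'])
    return R.T@(np.array([(u-c['cx'])/c['fx']*Z,(v-c['cy'])/c['fy']*Z,Z])-c['t'])
def cloud(c):
    Z=c['range_z'];v,u=np.indices(Z.shape);P=np.stack([(u-c['cx'])/c['fx']*Z,(v-c['cy'])/c['fy']*Z,Z],-1)
    return (P-c['t'])@np.array(c['R'])
E
python3 - <<'E'
from h import *
print(monitor.read_state())
for n in('top','side'):
    c=shot(n,n+'0.png'); print(n,c['fx'],c['cx'],c['cy'],c['R'],c['t'])
E
```

```text
pics
{'clock': 0.0, 'joints': array([-1.39959054e+00,  3.00493212e-01,  1.52160358e+00,  3.53772055e-05,
        1.32069734e+00, -6.66231382e-02]), 'qd': array([ 6.19113234e-04,  7.12824498e-04, -3.04973028e-05, -2.43953274e-04,
        7.86269152e-04,  4.56949771e-04]), 'effort': array([-6.83892358e-04, -5.31811023e+01, -3.52735233e+01,  7.07709999e-02,
        2.44297413e-02, -7.29251701e-05]), 'eef_pos': array([ 129.52370067, -534.2516845 ,  204.86468759]), 'eef_rot': array([-1.57199285e+00,  1.14176561e-04, -2.90377258e+00]), 'wrist_force': array([ 0.67719823, -0.65877729,  0.92279254]), 'moment': array([ 0.0306353 ,  0.00959767, -0.01893225]), 'finger_gap': 94.07832668748094}
top 349.4104247185498 257.54763246134763 188.4689889488477 [[-0.0232648  -0.99972862  0.00119885]
 [-0.97274004  0.02235996 -0.23081778]
 [ 0.23072834 -0.0065361  -0.97299626]] [ 82.85892255 576.75889091 859.40356051]
side 419.7247860744 255.21463393228456 191.78116248162152 [[ 0.99978261 -0.02061576  0.00311917]
 [-0.00894723 -0.55931875 -0.82890439]
 [ 0.01883311  0.82869628 -0.55938161]] [-544.18596229  129.44479563 1148.84220076]
```

View pics/top0.png

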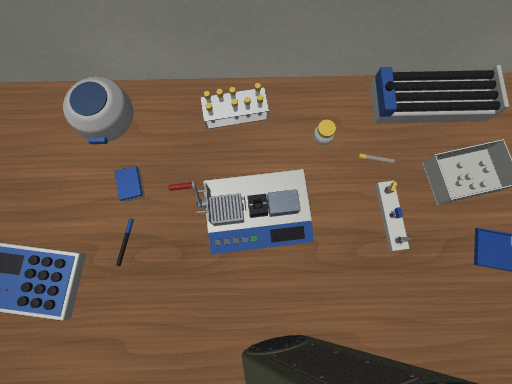

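View pics/side0.png

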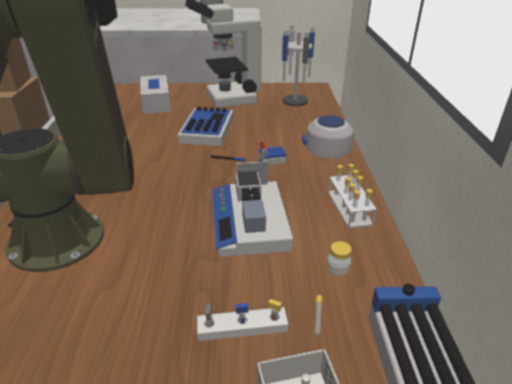

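The top view shows the photometer at about (260,210), with the red handle at (181,187). The stand is at (393,215), with the yellow head at (393,187). Next I'll zoom in and measure.

```bash
python3 - <<'E'
from h import *
a=load('top0.png');b=load('side0.png')
f=a['frame'][:,:,::-1];g=b['frame'][:,:,::-1]
r=lambda im,s:cv2.resize(im,s,interpolation=cv2.INTER_CUBIC)
cv2.imwrite('pics/z1.png',np.hstack([r(f[140:260,345:425],(400,600)),r(g[285:350,190:290][:, :],(400,260)) if 0 else r(f[165:260,160:320],(400,238)).__class__(0) if 0 else np.vstack([r(f[165:260,160:320],(400,238)),r(g[290:345,190:300],(400,362))])]))
P=cloud(a);Q=cloud(b)
for n,c,C in(('top',a,P),('side',b,Q)):
    h=cv2.cvtColor(c['frame'],cv2.COLOR_RGB2HSV)
    y=((h[...,0]>18)&(h[...,0]<34)&(h[...,1]>140)&(h[...,2]>100)).astype(np.uint8)
    red=(((h[...,0]<6)|(h[...,0]>174))&(h[...,1]>150)&(h[...,2]>70)).astype(np.uint8)
    for nm,m in(('y',y),('r',red)):
        N,L,S,cen=cv2.connectedComponentsWithStats(m)
        for i in range(1,N):
            if S[i,4]>8:
                p=C[L==i]; p=p[np.isfinite(p).all(1)]
                print(n,nm,cen[i].round(1),S[i],np.median(p,0).round(1),'zmax',p[:,2].max().round(1))
E
```

```text
top y [257.3  85.3] [255  83   6   6  29] [857.   64.5 110. ] zmax 969.2
top y [231.9  89.3] [229  87   7   6  30] [846.8 132.6 109.2] zmax 113.8
top y [219.3  91.1] [217  89   6   6  29] [842.1 167.8 109.8] zmax 112.1
top y [206.4  93.2] [204  91   6   6  28] [836.6 202.5 110.3] zmax 113.4
top y [259.8  97.4] [258  95   5   6  25] [820.8  57.5 110.5] zmax 112.2
top y [246.9  99.5] [245  97   5   6  26] [814.3  92.5 109.5] zmax 113.4
top y [234.  101.4] [232  99   5   6  25] [810.2 127.4 110.5] zmax 112.3
top y [208.2 105.2] [206 103   6   6  24] [800.5 197.  110.4] zmax 113.4
top y [326.5 127.5] [318 119  18  17 243] [ 746.8 -124.9   69.8] zmax 969.2
top y [361.7 155.6] [358 153   9   6  39] [ 680.9 -231.7   13.8] zmax 969.2
top y [393.  186.2] [389 182   8   9  41] [ 576.3 -290.1   70.2] zmax 969.2
top r [180.  186.1] [168 183  24   7 122] [569.4 257.3 149. ] zmax 153.2
side y [339.5 167.4] [337 165   6   7  26] [802.1 191.2 108.8] zmax 113.1
side y [355.4 172.7] [349 164  14  19  77] [842.7 160.9 108.5] zmax 113.1
side y [347.5 180.5] [347 178   2   6  12] [811.8 120.7 105. ] zmax 112.3
side y [351.8 187. ] [351 185   3   6  13] [815.6  85.4 105.9] zmax 113.5
side y [369.  191.4] [366 189   7   7  30] [857.7  58.  108.6] zmax 112.2
side y [355.9 193.7] [355 191   3   7  17] [820.7  51.2 106. ] zmax 110.7
side y [340.6 248.9] [330 241  22  17 285] [ 748.1 -131.7   70.2] zmax 751.6
side y [318.8 298. ] [315 295   8   7  43] [ 685.  -233.7   15.2] zmax 19.2
side y [274.3 303.8] [269 299  12  11  93] [ 577.5 -295.    68.4] zmax 72.3
side r [262.3 144.7] [261 142   4   6  19] [570.3 258.6 149.1] zmax 151.6
```

View pics/z1.png

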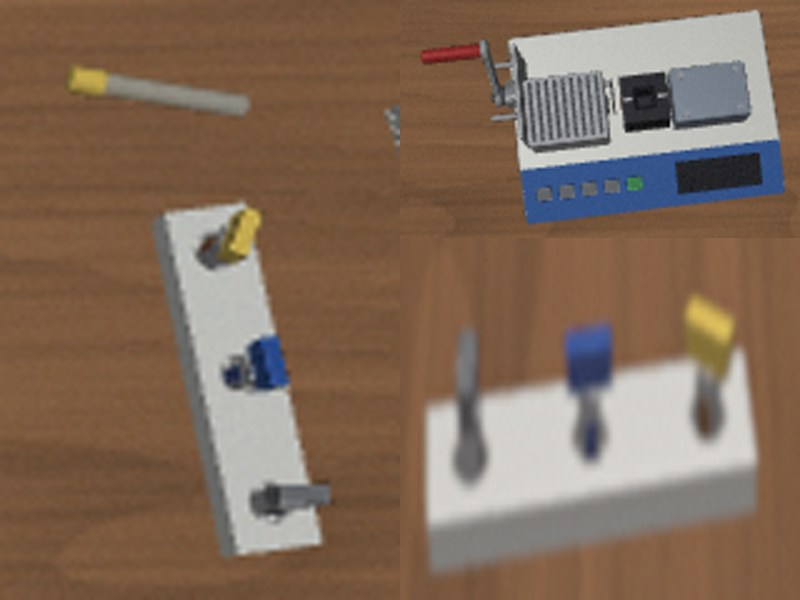

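```bash
cat > m.py <<'E'
from h import *
def rect(p):
    (cx,cy),(w,h),ang=cv2.minAreaRect(p.astype(np.float32)); return np.round([cx,cy,w,h,ang],1)
if __name__=='__main__':
  for n in('top','side'):
    c=load(n+'0.png');P=cloud(c);h=cv2.cvtColor(c['frame'],cv2.COLOR_RGB2HSV);X,Y,Z=P[...,0],P[...,1],P[...,2]
    def big(m):
        N,L,S,_=cv2.connectedComponentsWithStats(m.astype(np.uint8)); return L==1+np.argmax(S[1:,4])
    def on(m,z): return np.array([ray(c,u,v,z)[:2] for v,u in np.argwhere(m)])
    m=big((Z>20)&(Z<28)&(X>350)&(X<700)&(Y<-200)); print(n,'stand',rect(on(m,24)),m.sum())
    m=big((Z>40)&(Z<50)&(X>400)&(X<720)&(Y>-150)&(Y<280)); print('base',rect(on(m,45)))
    m=big((Z>99)&(Z<108)&(h[...,2]<75)&(X>400)&(X<720)&(Y>-150)&(Y<280)); print('block',rect(on(m,104)),on(m,104).mean(0),m.sum())
    m=big((Z>85)&(Z<100)&(X>400)&(X<720)&(Y>-80)&(Y<50)); print('det',rect(on(m,96)),m.sum())
    m=big((Z>97)&(Z<106)&(h[...,2]>75)&(X>400)&(X<720)&(Y>60)&(Y<280)); print('lamp',rect(on(m,101)),m.sum())
    for nm,lo,hi in(('y',18,34),('b',105,128)):
        m=big((h[...,0]>lo)&(h[...,0]<hi)&(h[...,1]>120)&(Z>45)&(Z<80)&(X>400)&(X<620)&(Y<-250))
        print(nm,m.sum(),'top z',Z[m].round().astype(int).tolist() if 0 else np.percentile(Z[m],[5,50,95]))
        t=m&(Z>67); print('  top face',rect(on(t,70)),on(t,70).mean(0),t.sum())
E
python3 m.py
python3 - <<'E'
from h import *
a=load('top0.png');b=load('side0.png');f=a['frame'][:,:,::-1];g=b['frame'][:,:,::-1]
A=cv2.resize(f[172:212,375:415],(400,400),interpolation=0);B=cv2.resize(f[185:225,235:275],(400,400),interpolation=0)
cv2.imwrite('pics/z2.png',np.hstack([A,B]))
B=cv2.resize(g[285:325,255:295],(400,400),interpolation=0);A=cv2.resize(g[170:210,230:270],(400,400),interpolation=0)
cv2.imwrite('pics/z3.png',np.hstack([B,A]))
E
```

```text
top stand [ 507.1 -297.5  189.8   48.7    6.1] 935
base [534.7  71.7 180.3 278.9   5.5]
block [530.3  70.4  47.6  47.2   5.9] [530.05000002  70.66646064] 291
det [536.1   6.1  57.2  80.5   5.6] 676
lamp [522.  150.8  66.6  79.4   6.3] 418
y 51 top z [57.72363786 69.48242624 71.85907175]
  top face [ 575.9 -290.7   10.6   27.    66.3] [ 576.43995836 -290.68665155] 39
b 56 top z [55.88429381 68.65933589 72.13552605]
  top face [ 507.3 -297.9   24.3    9.     7.3] [ 507.08818074 -297.96304429] 34
side stand [ 510.7 -301.5  188.8   50.7    5.9] 1400
base [538.3  66.2 179.3 285.    5.6]
block [524.4 143.1  50.   66.1   4.8] [523.69594225 141.59539033] 171
det [539.4   1.7  56.4 104.4   5.4] 473
lamp [540.2 155.9  96.1  98.2   6. ] 139
y 103 top z [55.94675521 67.36312352 71.34040438]
  top face [ 579.2 -294.8   12.5   26.    65.3] [ 579.74417141 -293.9346797 ] 54
b 60 top z [57.87883567 68.56796669 71.54437321]
  top face [ 508.8 -302.8   21.2    8.5    8. ] [ 508.80941206 -302.64012781] 33
```

View pics/z2.png

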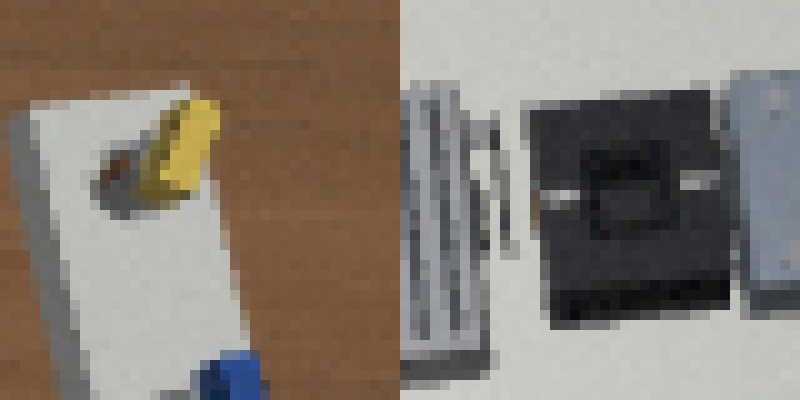

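View pics/z3.png

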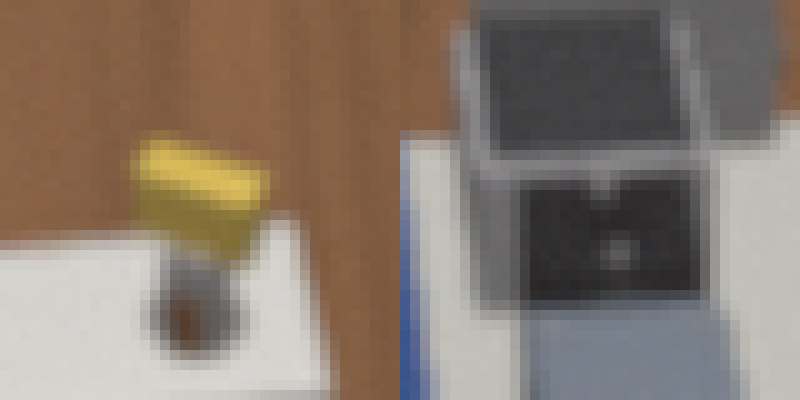

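```bash
cat >> h.py <<'E'
from scipy.spatial.transform import Rotation as Ro
def plan(x,y,z,zaw=None):
    s=monitor.read_state();R=Ro.from_euler('xyz',s['eef_rot']).as_matrix()
    d=R.T@(np.array([x,y,z])-s['eef_pos'])/200
    cur=np.degrees(np.arctan2(R[1,2],R[0,2])); t=0
    if zaw is not None: t=((cur-zaw+180)%360-180)/180
    print('clock %.2f'%s['clock'],'pos',s['eef_pos'].round(1),'zaw %.1f'%cur,'tilt',R[2].round(3),'F',s['wrist_force'].round(1),'gap %.1f'%s['finger_gap'])
    print('tx,ty,tz',d.round(3),'turn %.3f'%t, 'n50 %.1f'%(np.linalg.norm(d)*4))
E
python3 - <<'E'
from h import *
c=load('top0.png');print(ray(c,258.1,203.9,104)); 
c=load('side0.png');print(ray(c,251.3,191,104))
plan(577.7,-292.5,120,-114)
E
```

```text
[529.88337941  69.28358979 104.        ]
[534.64739364  72.61643713 104.        ]
clock 0.10 pos [ 129.5 -534.3  205. ] zaw -76.4 tilt [-0.    -1.    -0.001] F [ 0.9 -0.3 -0.3] gap 94.0
tx,ty,tz [-2.463  0.426 -0.647] turn 0.209 n50 10.3
```

```bash
python3 -m creep '[{"tx":-0.25,"tz":-0.06,"turn":0.05,"fingers":50},{"tx":-0.5,"tz":-0.12,"turn":0.1,"fingers":50},{"tx":-0.75,"tz":-0.18,"turn":0.15,"fingers":50},{"tx":-1.0,"tz":-0.25,"turn":0.2,"fingers":50},{"tx":-1.0,"tz":-0.25,"turn":0.209,"fingers":50},{"tx":-1.0,"tz":-0.25,"turn":0.209,"fingers":50}]'; python3 -c "
from h import *
plan(577.7,-292.5,120,-114)"
```

```text
clock 0.10 pos [ 129.5 -534.3  205. ] zaw -76.4 tilt [-0.    -1.    -0.001] F [ 0.9 -0.3 -0.3] gap 94.0
tx,ty,tz [-2.463  0.426 -0.647] turn 0.209 n50 10.3$[0]: bad value
```

```bash
python3 -m creep '[{"tx":-0.25,"ty":0,"tz":-0.06,"turn":0.05,"fingers":50},{"tx":-0.5,"ty":0,"tz":-0.12,"turn":0.1,"fingers":50},{"tx":-0.75,"ty":0,"tz":-0.18,"turn":0.15,"fingers":50},{"tx":-1.0,"ty":0,"tz":-0.25,"turn":0.2,"fingers":50},{"tx":-1.0,"ty":0,"tz":-0.25,"turn":0.209,"fingers":50},{"tx":-1.0,"ty":0,"tz":-0.25,"turn":0.209,"fingers":50}]'; python3 -c "
from h import *
plan(577.7,-292.5,120,-114)"
```

```text
clock: 0.7
eef_pos: [314.2, -437.0, 204.7]
eef_rot: [-1.572, -0.001, 2.723]
wrist_force: [0.4, -0.6, -0.7]
finger_gap: 51.4
clock 0.70 pos [ 314.2 -437.   204.7] zaw -114.0 tilt [ 0.001 -1.    -0.001] F [ 0.4 -0.6 -0.7] gap 51.4
tx,ty,tz [-0.91   0.424 -1.195] turn 0.000 n50 6.2
```

```bash
python3 -m creep '[{"tx":-0.17,"ty":0,"tz":-0.22,"turn":0,"fingers":40},{"tx":-0.33,"ty":0,"tz":-0.43,"turn":0,"fingers":40},{"tx":-0.5,"ty":0,"tz":-0.66,"turn":0,"fingers":40},{"tx":-0.65,"ty":0,"tz":-0.85,"turn":0,"fingers":40},{"tx":-0.76,"ty":0,"tz":-1.0,"turn":0,"fingers":40},{"tx":-0.91,"ty":0,"tz":-1.0,"turn":0,"fingers":40},{"tx":-0.91,"ty":0.1,"tz":-1.0,"turn":0,"fingers":40},{"tx":-0.91,"ty":0.2,"tz":-1.0,"turn":0,"fingers":40},{"tx":-0.91,"ty":0.2,"tz":-1.0,"turn":0,"fingers":40}]'; python3 -c "
from h import *
plan(577.7,-292.5,120,-114)"
```

```text
clock: 1.6
eef_pos: [560.3, -328.3, 161.5]
eef_rot: [-1.573, -0.006, 2.724]
wrist_force: [-0.4, -0.3, 0.5]
finger_gap: 39.7
clock 1.60 pos [ 560.3 -328.3  161.5] zaw -113.9 tilt [ 0.006 -1.    -0.002] F [-0.4 -0.3  0.5] gap 39.7
tx,ty,tz [-0.008  0.208 -0.199] turn 0.000 n50 1.2
```

```bash
python3 -m creep '[{"tx":-0.008,"ty":0,"tz":-0.199,"turn":0,"fingers":40},{"tx":-0.008,"ty":0.2,"tz":-0.199,"turn":0,"fingers":40},{"tx":-0.008,"ty":0.2,"tz":-0.199,"turn":0,"fingers":40},{"tx":-0.008,"ty":0.2,"tz":-0.199,"turn":0,"fingers":40}]'; python3 -c "
from h import *
plan(577.7,-292.5,51,-114)
a=shot('top','t1.png');b=shot('side','s1.png')
f=a['frame'][:,:,::-1];g=b['frame'][:,:,::-1]
cv2.imwrite('pics/z4.png',np.hstack([cv2.resize(f[130:250,335:435],(400,480),interpolation=2),cv2.resize(g[230:350,230:330],(400,480),interpolation=2)]))"
```

```text
clock: 2.0
eef_pos: [577.4, -293.3, 122.7]
eef_rot: [-1.573, -0.007, 2.724]
wrist_force: [-0.3, -0.8, -0.0]
finger_gap: 40.2
clock 2.00 pos [ 577.4 -293.3  122.7] zaw -113.9 tilt [ 0.007 -1.    -0.002] F [-0.3 -0.8 -0. ] gap 40.2
tx,ty,tz [-0.002  0.358 -0.003] turn 0.000 n50 1.4
```

View pics/z4.png

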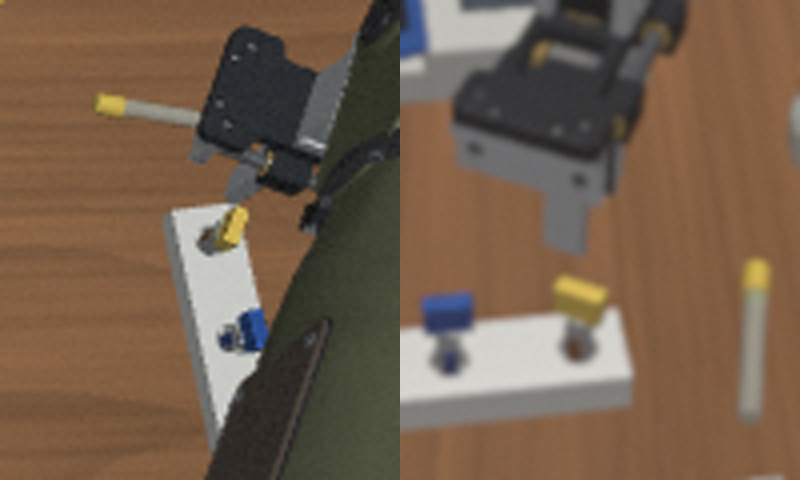

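The fingers are above the yellow head. Side view: near finger tip at about (271,292), head top at about (275,301). I'll check the side-camera bias by projecting the known fingertip, then descend.

```bash
python3 -c "
from h import *
c=load('s1.png');R=Ro.from_euler('xyz',[-1.573,-.007,2.724]).as_matrix();p=np.array([577.4,-293.3,122.7])
for s in(-1,1):
  for dx in (-8,8):
   for o in (20,32):
    X=p+R[:,2]*s*o+R[:,0]*dx; q=c['R']@X+c['t']; print(s,dx,o,(q[:2]/q[2]*c['fx']+[c['cx'],c['cy']]).round(1))
P=cloud(c); D=P[286:291,264:278]; print(D[2,::2].round(0))
"
python3 -m creep '[{"tx":-0.002,"ty":0.1,"tz":-0.003,"turn":0,"fingers":40},{"tx":-0.002,"ty":0.2,"tz":-0.003,"turn":0,"fingers":40},{"tx":-0.002,"ty":0.2,"tz":-0.003,"turn":0,"fingers":40}]' | head -2
```

```text
-1 -8 20 [281.9 278.6]
-1 -8 32 [283.8 274.7]
-1 8 20 [274.5 276.4]
-1 8 32 [276.6 272.5]
1 -8 20 [275.  292.3]
1 -8 32 [272.9 296.6]
1 8 20 [267.5 289.8]
1 8 32 [265.3 294.1]
[[ 562. -186.   -3.]
 [ 558. -318.  138.]
 [ 562. -321.  142.]
 [ 566. -323.  143.]
 [ 569. -325.  146.]
 [ 573. -327.  147.]
 [ 578. -321.  141.]]
clock: 2.4
eef_pos: [577.7, -293.4, 83.1]
```

```bash
python3 -c "
from h import *
plan(577,-292.3,50.5,-114)
a=shot('side','s2.png')
cv2.imwrite('pics/z5.png',cv2.resize(a['frame'][250:330,230:330,::-1],(800,600),interpolation=2))"
```

```text
clock 2.40 pos [ 577.7 -293.4   83.1] zaw -114.0 tilt [ 0.006 -1.    -0.002] F [-0.3 -0.2 -0.2] gap 39.8
tx,ty,tz [ 0.005  0.163 -0.003] turn 0.000 n50 0.7
```

View pics/z5.png

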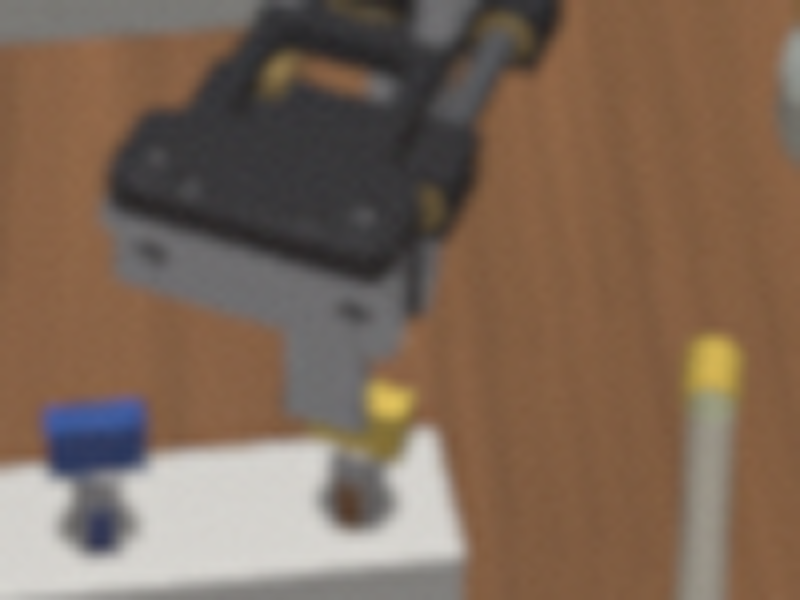

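The side view shows the near finger just in front of the head, with the head centred once its offset is taken into account. I'll descend and grip.

```bash
python3 -m creep '[{"tx":0.003,"ty":0.08,"tz":-0.003,"turn":0,"fingers":40},{"tx":0.003,"ty":0.163,"tz":-0.003,"turn":0,"fingers":40},{"tx":0.003,"ty":0.163,"tz":-0.003,"turn":0,"fingers":40},{"tx":0.003,"ty":0.163,"tz":-0.003,"turn":0,"fingers":40},{"tx":0.003,"ty":0.163,"tz":-0.003,"turn":0,"fingers":5},{"tx":0.003,"ty":0.163,"tz":-0.003,"turn":0,"fingers":5},{"tx":0.003,"ty":0.163,"tz":-0.003,"turn":0,"fingers":5},{"tx":0.003,"ty":0.163,"tz":-0.003,"turn":0,"fingers":5},{"tx":0.003,"ty":0.163,"tz":-0.003,"turn":0,"fingers":5},{"tx":0.003,"ty":0.163,"tz":-0.003,"turn":0,"fingers":5}]' 15; python3 -c "
from h import *
plan(577,-292.3,50.5,-114)"
```

```text
clock: 3.45
eef_pos: [578.0, -292.8, 52.2]
eef_rot: [-1.573, -0.004, 2.723]
wrist_force: [0.6, -0.6, 2.2]
finger_gap: 9.7
clock 3.45 pos [ 578.  -292.8   52.2] zaw -114.0 tilt [ 0.004 -1.    -0.002] F [ 0.6 -0.6  2.2] gap 9.7
tx,ty,tz [ 0.006  0.009 -0.   ] turn 0.000 n50 0.0
```

Gripped, gap 9.7 mm, which matches the 10 mm head. Now lift.

```bash
python3 -m creep '[{"tx":0,"ty":-0.1,"tz":0,"turn":0,"fingers":5},{"tx":0,"ty":-0.3,"tz":0,"turn":0,"fingers":5},{"tx":0,"ty":-0.5,"tz":0,"turn":0,"fingers":5},{"tx":0,"ty":-0.68,"tz":0,"turn":0,"fingers":5},{"tx":0,"ty":-0.68,"tz":0,"turn":0,"fingers":5},{"tx":0,"ty":-0.68,"tz":0,"turn":0,"fingers":5}]'; python3 -c "
from h import *
plan(531,70,185,-84.2)"
```

```text
clock: 4.05
eef_pos: [578.4, -293.2, 188.4]
eef_rot: [-1.573, -0.003, 2.723]
wrist_force: [0.7, 0.2, -0.2]
finger_gap: 9.8
clock 4.05 pos [ 578.4 -293.2  188.4] zaw -114.0 tilt [ 0.003 -1.    -0.002] F [ 0.7  0.2 -0.2] gap 9.8
tx,ty,tz [ 0.954  0.022 -1.563] turn -0.165 n50 7.3
```

```bash
python3 -m creep '[{"tx":0.1,"ty":0,"tz":-0.17,"turn":0,"fingers":5},{"tx":0.22,"ty":0,"tz":-0.36,"turn":0,"fingers":5},{"tx":0.33,"ty":0,"tz":-0.55,"turn":0,"fingers":5},{"tx":0.45,"ty":0,"tz":-0.74,"turn":0,"fingers":5},{"tx":0.55,"ty":0,"tz":-0.9,"turn":0,"fingers":5},{"tx":0.55,"ty":0,"tz":-0.9,"turn":0,"fingers":5}]'; python3 -c "
from h import *
plan(531,70,185,-84.2)"
```

```text
clock: 4.65
eef_pos: [550.0, -80.2, 187.6]
eef_rot: [-1.573, -0.006, 2.727]
wrist_force: [-0.2, -0.2, 0.0]
finger_gap: 9.6
clock 4.65 pos [550.  -80.2 187.6] zaw -113.8 tilt [ 0.006 -1.    -0.002] F [-0.2 -0.2  0. ] gap 9.6
tx,ty,tz [ 0.389  0.016 -0.649] turn -0.164 n50 3.0
```

```bash
python3 -m creep '[{"tx":0.1,"ty":0,"tz":-0.16,"turn":-0.04,"fingers":5},{"tx":0.2,"ty":0.01,"tz":-0.35,"turn":-0.08,"fingers":5},{"tx":0.3,"ty":0.016,"tz":-0.52,"turn":-0.12,"fingers":5},{"tx":0.389,"ty":0.016,"tz":-0.649,"turn":-0.164,"fingers":5},{"tx":0.389,"ty":0.016,"tz":-0.649,"turn":-0.164,"fingers":5},{"tx":0.389,"ty":0.016,"tz":-0.649,"turn":-0.164,"fingers":5},{"tx":0.389,"ty":0.016,"tz":-0.649,"turn":-0.164,"fingers":5}]'; python3 -c "
from h import *
plan(531,70,185,-84.2)
a=shot('top','t3.png');b=shot('side','s3.png')
f=a['frame'][:,:,::-1];g=b['frame'][:,:,::-1]
cv2.imwrite('pics/z6.png',np.hstack([cv2.resize(f[150:250,210:310],(400,400),interpolation=2),cv2.resize(g[100:200,200:300],(400,400),interpolation=2)]))"
```

```text
clock: 5.35
eef_pos: [531.1, 68.8, 184.3]
eef_rot: [-1.575, -0.005, -3.044]
wrist_force: [0.8, 0.2, -0.6]
finger_gap: 10.1
clock 5.35 pos [531.1  68.8 184.3] zaw -84.4 tilt [ 0.005 -1.    -0.004] F [ 0.8  0.2 -0.6] gap 10.1
tx,ty,tz [-0.    -0.003 -0.006] turn -0.001 n50 0.0
```

View pics/z6.png

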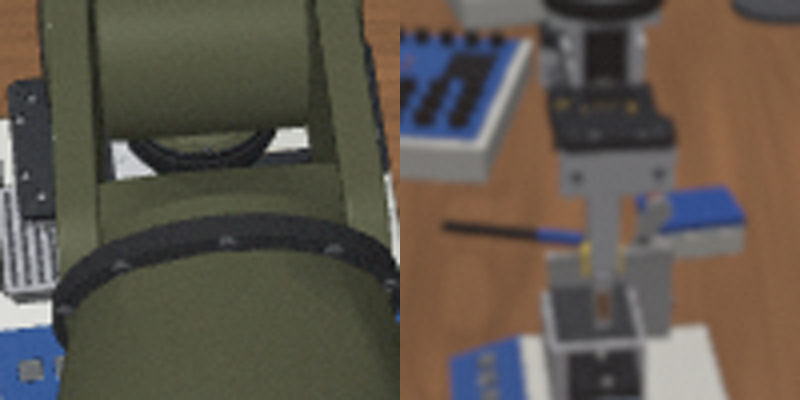

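```bash
python3 -c "
from h import *
b=load('s3.png');g=b['frame'][:,:,::-1]
cv2.imwrite('pics/z7.png',cv2.resize(g[150:210,215:295],(800,600),interpolation=2))"
```

```text
(no output)
```

View pics/z7.png

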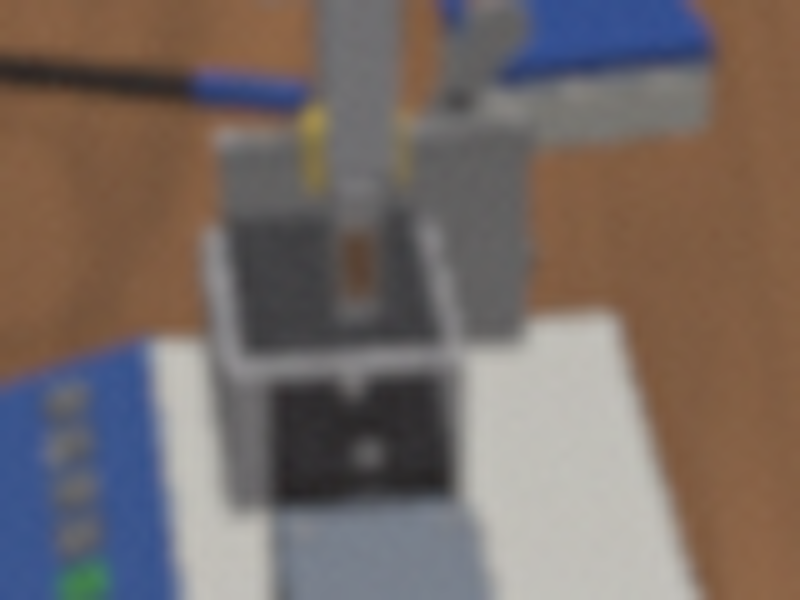

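```bash
python3 -c "
from h import *
c=load('s3.png')
def proj(X): q=c['R']@np.array(X)+c['t']; return (q[:2]/q[2]*c['fx']+[c['cx'],c['cy']]).round(2)
def px(u,v): return 215+u/10-.5+.05, 150+v/10-.45
for z,y in((142.5,62.6),): print('foot pred',proj([531.1,y,z]),'obs',px(357,322))
print('head pred',proj([531.1,64,184]),'obs',px(357,185)) 
print('finger pred tip', proj([531.1-1.5,68.8-17,184.3]),'obs',px(361.5,185))
for p in((352,388),(368,455)): print('line',ray(c,*px(*p),104))
print('blk edges',[ray(c,*px(*p),104).round(1) for p in((270,430),(453,430))])
a=load('top0.png'); print(ray(a,251.1,204.4,104),ray(a,264.8,203.1,104))
"
```

```text
foot pred [250.   181.23] obs (250.25, 181.75)
head pred [249.94 167.7 ] obs (250.25, 168.05)
finger pred tip [249.41 169.99] obs (250.70000000000002, 168.05)
line [530.49138017  85.94777161 104.        ]
line [534.52860486  52.81913264 104.        ]
blk edges [array([507.7,  65.4, 104. ]), array([558.1,  64.6, 104. ])]
[529.00935604  86.93292573 104.        ] [531.54433225  52.35561521 104.        ]
```

The top view is blocked by the arm. In the side view the standard's foot is at (250.3,181.8), in line with the white lines at (250,188) and (251.5,195) to within about 1 mm. I'll nudge it slightly and descend in steps, watching the force.

```bash
python3 -m creep '[{"tx":-0.004,"ty":0.0,"tz":-0.005,"turn":-0.001,"fingers":5},{"tx":-0.004,"ty":0.05,"tz":-0.005,"turn":-0.001,"fingers":5},{"tx":-0.004,"ty":0.1,"tz":-0.005,"turn":-0.001,"fingers":5},{"tx":-0.004,"ty":0.15,"tz":-0.005,"turn":-0.001,"fingers":5},{"tx":-0.004,"ty":0.2,"tz":-0.005,"turn":-0.001,"fingers":5},{"tx":-0.004,"ty":0.2,"tz":-0.005,"turn":-0.001,"fingers":5}]'; python3 -c "
from h import *
plan(531.8,70,113,-84.2)"
```

```text
clock: 6.05
eef_pos: [531.2, 70.0, 142.9]
eef_rot: [-1.575, -0.007, -3.04]
wrist_force: [-0.4, 0.1, -0.5]
finger_gap: 9.9
clock 6.05 pos [531.2  70.  142.9] zaw -84.2 tilt [ 0.007 -1.    -0.004] F [-0.4  0.1 -0.5] gap 9.9
tx,ty,tz [-0.004  0.15   0.001] turn -0.000 n50 0.6
```

```bash
python3 -m creep '[{"tx":0,"ty":0.02,"tz":0,"turn":0,"fingers":5},{"tx":0,"ty":0.04,"tz":0,"turn":0,"fingers":5},{"tx":0,"ty":0.06,"tz":0,"turn":0,"fingers":5},{"tx":0,"ty":0.075,"tz":0,"turn":0,"fingers":5},{"tx":0,"ty":0.075,"tz":0,"turn":0,"fingers":5}]'; python3 -c "
from h import *
plan(531.8,70,113,-84.2)
b=shot('side','s4.png');g=b['frame'][:,:,::-1]
cv2.imwrite('pics/z8.png',cv2.resize(g[150:210,215:295],(800,600),interpolation=2))"
```

```text
clock: 6.55
eef_pos: [531.1, 70.0, 127.7]
eef_rot: [-1.575, -0.007, -3.04]
wrist_force: [0.4, 0.6, -1.9]
finger_gap: 9.9
clock 6.55 pos [531.1  70.  127.7] zaw -84.2 tilt [ 0.007 -1.    -0.004] F [ 0.4  0.6 -1.9] gap 9.9
tx,ty,tz [-0.004  0.073  0.001] turn -0.000 n50 0.3
```

View pics/z8.png

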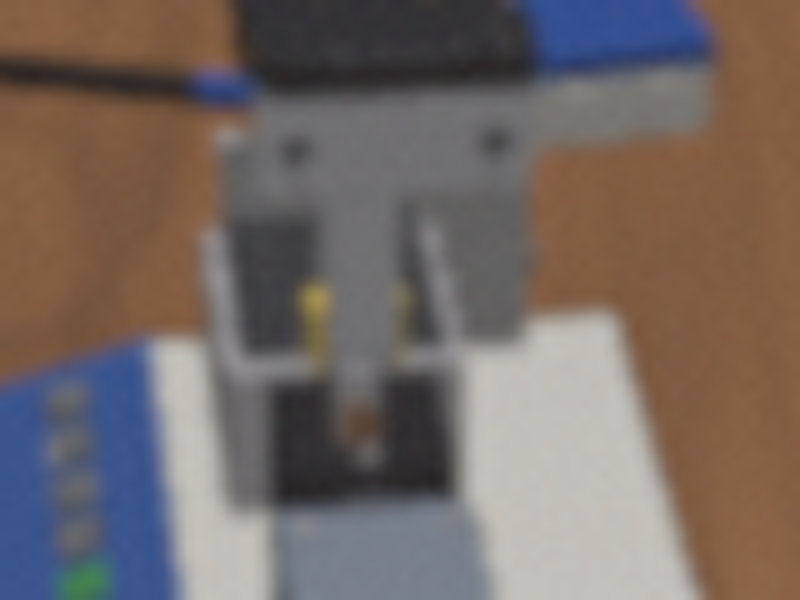

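The foot is hidden below the block mouth at about (251,194), and the near white line is still visible, so the standard is in the well. Continuing down.

```bash
python3 -m creep '[{"tx":0,"ty":0.02,"tz":0,"turn":0,"fingers":5},{"tx":0,"ty":0.04,"tz":0,"turn":0,"fingers":5},{"tx":0,"ty":0.06,"tz":0,"turn":0,"fingers":5},{"tx":0,"ty":0.07,"tz":0,"turn":0,"fingers":5},{"tx":0,"ty":0.07,"tz":0,"turn":0,"fingers":5}]'; python3 -c "
from h import *
plan(531.8,70,111,-84.2)"
```

```text
clock: 7.1
eef_pos: [531.1, 70.1, 113.5]
eef_rot: [-1.575, -0.007, -3.04]
wrist_force: [2.6, 0.5, -1.5]
finger_gap: 9.8
clock 7.10 pos [531.1  70.1 113.5] zaw -84.2 tilt [ 0.007 -1.    -0.004] F [ 2.6  0.5 -1.5] gap 9.8
tx,ty,tz [-0.004  0.013  0.001] turn -0.000 n50 0.1
```

```bash
python3 -m creep '[{"tx":0,"ty":0.01,"tz":0,"turn":0,"fingers":5},{"tx":0,"ty":0.015,"tz":0,"turn":0,"fingers":5},{"tx":0,"ty":0.015,"tz":0,"turn":0,"fingers":5}]'; python3 -c "
from h import *
plan(531.8,70,111,-84.2)"
```

```text
clock: 7.4
eef_pos: [531.6, 70.2, 111.8]
eef_rot: [-1.575, -0.005, -3.04]
wrist_force: [-1.6, 0.7, 11.6]
finger_gap: 9.9
clock 7.40 pos [531.6  70.2 111.8] zaw -84.2 tilt [ 0.005 -1.    -0.004] F [-1.6  0.7 11.6] gap 9.9
tx,ty,tz [-0.001  0.004  0.001] turn -0.000 n50 0.0
```

It bottomed at TCP z 111.8 with 11.6 N; I expected about 112. Now release and rise.

```bash
python3 -m creep '[{"tx":0,"ty":0,"tz":0,"turn":0,"fingers":30},{"tx":0,"ty":0,"tz":0,"turn":0,"fingers":30},{"tx":0,"ty":0,"tz":0,"turn":0,"fingers":30},{"tx":0,"ty":0,"tz":0,"turn":0,"fingers":30},{"tx":0,"ty":-0.15,"tz":0,"turn":0,"fingers":30},{"tx":0,"ty":-0.35,"tz":0,"turn":0,"fingers":30},{"tx":0,"ty":-0.5,"tz":0,"turn":0,"fingers":30},{"tx":0,"ty":-0.5,"tz":0,"turn":0,"fingers":30},{"tx":0,"ty":-0.5,"tz":0,"turn":0,"fingers":30}]'; python3 -c "
from h import *
plan(531.8,70,111,-84.2)
b=shot('side','s5.png');g=b['frame'][:,:,::-1]
cv2.imwrite('pics/z9.png',cv2.resize(g[150:210,215:295],(800,600),interpolation=2))
P=cloud(b);h=cv2.cvtColor(b['frame'],cv2.COLOR_RGB2HSV);m=(h[...,0]>18)&(h[...,0]<34)&(h[...,1]>110)&(P[...,0]>450)&(P[...,0]<620)&(P[...,1]>0)&(P[...,1]<130)
print(m.sum(),np.percentile(P[m],[5,50,95],axis=0).round(1))"
```

```text
clock: 8.3
eef_pos: [532.0, 69.8, 211.6]
eef_rot: [-1.575, -0.005, -3.04]
wrist_force: [0.6, 0.2, -0.4]
finger_gap: 30.0
clock 8.30 pos [532.   69.8 211.6] zaw -84.2 tilt [ 0.005 -1.    -0.004] F [ 0.6  0.2 -0.4] gap 30.0
tx,ty,tz [-0.001  0.503  0.001] turn -0.000 n50 2.0
71 [[520.2  62.8 112.3]
 [531.1  66.  123.1]
 [542.   73.1 131.2]]
```

View pics/z9.png

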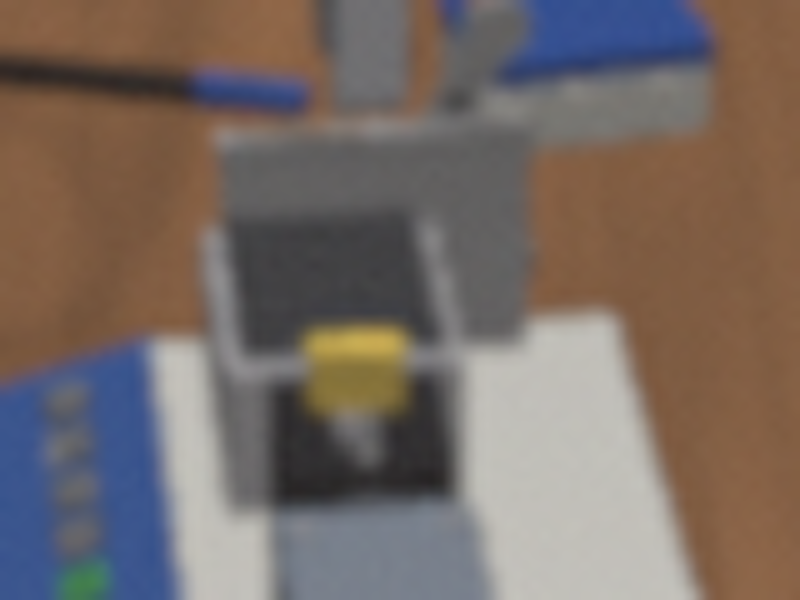

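The yellow head sits on the block at about (250.5,187), with its top at about z 130–131. Home is 130, so it is seated and released. Now measure the handle.

```bash
python3 -c "
from h import *; from m import rect
for f in('top0.png','side0.png','s5.png'):
  c=load(f);h=cv2.cvtColor(c['frame'],cv2.COLOR_RGB2HSV)
  m=((h[...,0]<8)|(h[...,0]>172))&(h[...,1]>120)&(h[...,2]>60); P=cloud(c); m&=(P[...,2]>125)&(P[...,2]<160)
  if m.sum()<5: print(f,'hidden');continue
  print(f,m.sum(),rect(np.array([ray(c,u,v,146)[:2] for v,u in np.argwhere(m)])),np.percentile(P[m],[5,50,95],axis=0).round(1).tolist())
y=np.array([-np.sin(np.radians(5.8)),np.cos(np.radians(5.8))]);x=np.array([y[1],-y[0]])
d=np.array([569.4,257.3])-np.array([530.2,69.8]);print('handle in photometer',d@x,d@y)
H=np.array([569.4,257.3]);
print(x*26+H,x*(-72)+H)
plan(*(H+x*26),200,-84.2)
"
```

```text
top0.png 128 [570.  258.9  13.9  56.1   5.3] [[563.6, 233.0, 144.2], [569.5, 257.7, 148.9], [576.7, 283.0, 151.7]]
side0.png 27 [571.3 264.8  12.3  40.1   7.1] [[565.2, 242.3, 145.9], [570.3, 258.6, 149.0], [576.4, 279.0, 151.5]]
s5.png 28 [571.3 265.   12.3  40.5   7.1] [[564.6, 240.5, 144.1], [570.4, 260.6, 148.5], [576.4, 278.9, 151.2]]
handle in photometer 57.94737950789087 182.5787260558263
[595.26689843 259.92746373] [497.76858896 250.0239466 ]
clock 8.35 pos [531.7  69.8 210.7] zaw -84.2 tilt [ 0.006 -1.    -0.004] F [-0.3 -0.7  0.1] gap 30.1
tx,ty,tz [-0.413  0.055 -0.914] turn -0.000 n50 4.0
```

```bash
python3 -c "
from h import *
a=load('top0.png');g=load('side0.png')
cv2.imwrite('pics/z10.png',np.hstack([cv2.resize(a['frame'][170:230,155:235,::-1],(400,300),interpolation=2),cv2.resize(g['frame'][120:195,215:315,::-1],(400,300),interpolation=2)]))"
```

```text
(no output)
```

View pics/z10.png

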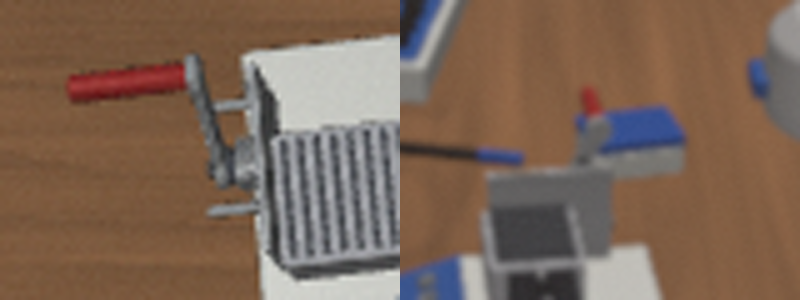

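The top view shows the handle bar from about (168,188) to (192,185), with the lever on its lamp side. I'll bring closed fingers in behind it (+x side).

```bash
python3 -m creep '[{"tx":-0.11,"ty":0,"tz":-0.22,"turn":0,"fingers":0},{"tx":-0.21,"ty":0,"tz":-0.45,"turn":0,"fingers":0},{"tx":-0.32,"ty":0,"tz":-0.67,"turn":0,"fingers":0},{"tx":-0.425,"ty":0,"tz":-0.91,"turn":0,"fingers":0},{"tx":-0.425,"ty":0,"tz":-0.91,"turn":0,"fingers":0},{"tx":-0.425,"ty":0,"tz":-0.91,"turn":0,"fingers":0}]' 20; python3 -c "
from h import *
plan(597,260,130,-84.2)
"
```

```text
clock: 8.95
eef_pos: [597.3, 260.0, 208.6]
eef_rot: [-1.574, -0.01, -3.039]
wrist_force: [-0.7, -0.6, -0.7]
finger_gap: 0.4
clock 8.95 pos [597.3 260.  208.6] zaw -84.1 tilt [ 0.01  -1.    -0.003] F [-0.7 -0.6 -0.7] gap 0.4
tx,ty,tz [-0.002  0.393  0.001] turn 0.000 n50 1.6
```

```bash
python3 -m creep '[{"tx":0,"ty":0.1,"tz":0,"turn":0,"fingers":0},{"tx":0,"ty":0.2,"tz":0,"turn":0,"fingers":0},{"tx":0,"ty":0.3,"tz":0,"turn":0,"fingers":0},{"tx":0,"ty":0.38,"tz":0,"turn":0,"fingers":0},{"tx":0,"ty":0.38,"tz":0,"turn":0,"fingers":0},{"tx":0,"ty":0.38,"tz":0,"turn":0,"fingers":0}]'; python3 -c "
from h import *
plan(587,259,130,-84.2)
b=shot('side','s6.png');g=b['frame'][:,:,::-1];a=shot('top','t6.png')['frame'][:,:,::-1]
cv2.imwrite('pics/z11.png',np.hstack([cv2.resize(a[170:245,155:255],(400,300),interpolation=2),cv2.resize(g[120:195,215:315],(400,300),interpolation=2)]))"
```

```text
clock: 9.55
eef_pos: [596.6, 259.2, 133.0]
eef_rot: [-1.574, -0.01, -3.04]
wrist_force: [0.6, 0.5, 0.6]
finger_gap: 0.7
clock 9.55 pos [596.6 259.2 133. ] zaw -84.2 tilt [ 0.01  -1.    -0.003] F [0.6 0.5 0.6] gap 0.7
tx,ty,tz [ 0.048  0.016 -0.004] turn 0.000 n50 0.2
```

View pics/z11.png

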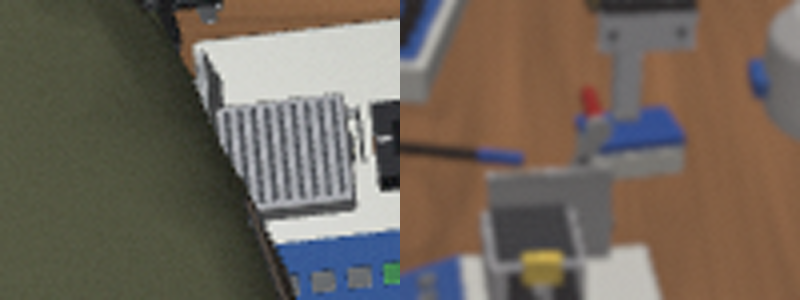

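In the side view the closed fingers stand just behind the red bar, at about (271,140), and clear of the lever. Now pull forward.

```bash
python3 -m creep '[{"tx":0.04,"ty":0.01,"tz":0,"turn":0,"fingers":0},{"tx":0.08,"ty":0.01,"tz":0,"turn":0,"fingers":0},{"tx":0.12,"ty":0.01,"tz":0,"turn":0,"fingers":0},{"tx":0.16,"ty":0.01,"tz":0,"turn":0,"fingers":0},{"tx":0.2,"ty":0.01,"tz":0,"turn":0,"fingers":0},{"tx":0.24,"ty":0.01,"tz":0,"turn":0,"fingers":0},{"tx":0.28,"ty":0.01,"tz":0,"turn":0,"fingers":0},{"tx":0.31,"ty":0.01,"tz":0,"turn":0,"fingers":0},{"tx":0.34,"ty":0.01,"tz":0,"turn":0,"fingers":0},{"tx":0.34,"ty":0.01,"tz":0,"turn":0,"fingers":0}]'; python3 -c "
from h import *
plan(513,251,131,-84.2)
b=shot('side','s7.png');g=b['frame'][:,:,::-1]
cv2.imwrite('pics/z12.png',cv2.resize(g[120:195,195:295],(800,600),interpolation=2))"
```

```text
clock: 10.65
eef_pos: [529.0, 252.8, 132.8]
eef_rot: [-1.575, -0.006, -3.039]
wrist_force: [6.3, 0.6, -4.7]
finger_gap: 0.5
clock 10.65 pos [529.  252.8 132.8] zaw -84.1 tilt [ 0.006 -1.    -0.004] F [ 6.3  0.6 -4.7] gap 0.5
tx,ty,tz [0.08  0.009 0.001] turn 0.000 n50 0.3
```

View pics/z12.png

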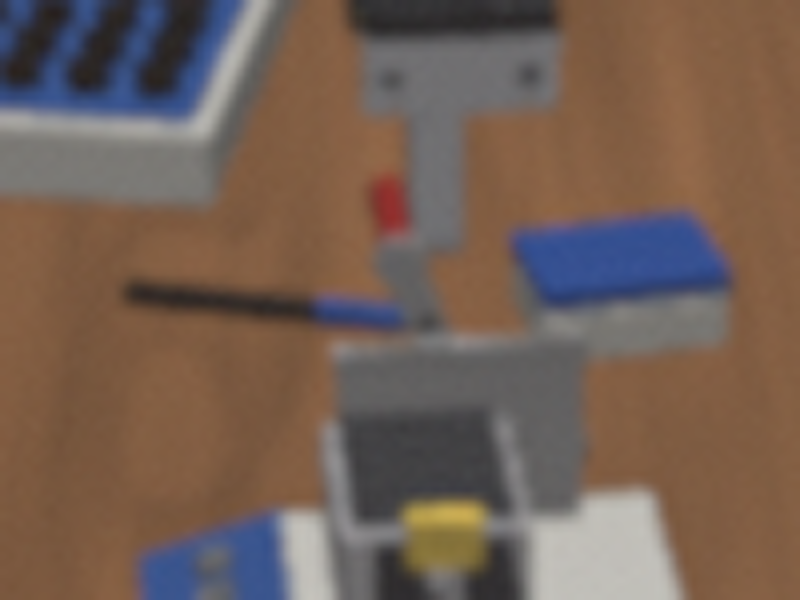

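The side view shows the bar at (244,146), held against the front side of the fingers. The lever now leans forward and the standard is still home. I'll go on in small steps to the stop.

```bash
python3 -m creep '[{"tx":0.02,"ty":0.005,"tz":0,"turn":0,"fingers":0},{"tx":0.04,"ty":0.01,"tz":0,"turn":0,"fingers":0},{"tx":0.055,"ty":0.01,"tz":0,"turn":0,"fingers":0},{"tx":0.07,"ty":0.01,"tz":0,"turn":0,"fingers":0},{"tx":0.07,"ty":0.01,"tz":0,"turn":0,"fingers":0}]'; python3 -c "
from h import *
plan(513,251,131,-84.2)"
python3 -m creep '[{"tx":0.01,"ty":0,"tz":0,"turn":0,"fingers":0},{"tx":0.015,"ty":0,"tz":0,"turn":0,"fingers":0},{"tx":0.015,"ty":0,"tz":0,"turn":0,"fingers":0}]'
```

```text
clock: 11.2
eef_pos: [516.3, 251.3, 131.2]
eef_rot: [-1.575, -0.001, -3.039]
wrist_force: [13.6, 1.4, -10.6]
finger_gap: 0.9
clock 11.20 pos [516.3 251.3 131.2] zaw -84.1 tilt [ 0.001 -1.    -0.004] F [ 13.6   1.4 -10.6] gap 0.9
tx,ty,tz [ 0.016  0.001 -0.   ] turn 0.000 n50 0.1
clock: 11.5
eef_pos: [515.9, 251.2, 131.3]
eef_rot: [-1.576, 0.008, -3.04]
wrist_force: [27.5, 5.7, -19.1]
finger_gap: 0.6
```

```bash
python3 -m creep '[{"tx":0,"ty":0,"tz":0,"turn":0,"fingers":0},{"tx":0,"ty":0,"tz":0,"turn":0,"fingers":0},{"tx":0,"ty":0,"tz":0,"turn":0,"fingers":0},{"tx":0,"ty":0,"tz":0,"turn":0,"fingers":0},{"tx":0,"ty":0,"tz":0,"turn":0,"fingers":0},{"tx":0,"ty":0,"tz":0,"turn":0,"fingers":0}]'; python3 -c "
from h import *
plan(513,251,131,-84.2)
b=shot('side','s8.png');g=b['frame'][:,:,::-1]
cv2.imwrite('pics/z13.png',cv2.resize(g[120:195,195:295],(800,600),interpolation=2))
P=cloud(b);h=cv2.cvtColor(b['frame'],cv2.COLOR_RGB2HSV)
m=((h[...,0]<8)|(h[...,0]>172))&(h[...,1]>120)&(h[...,2]>60);m&=(P[...,2]>120)&(P[...,2]<170)
print(m.sum(),np.percentile(P[m],[5,50,95],axis=0).round(1).tolist())
plan(513,251,131,-84.2)"
```

```text
clock: 12.1
eef_pos: [516.5, 251.2, 131.4]
eef_rot: [-1.577, 0.011, -3.04]
wrist_force: [11.3, 2.3, -8.8]
finger_gap: 0.3
clock 12.10 pos [516.5 251.2 131.4] zaw -84.2 tilt [-0.011 -1.    -0.006] F [11.3  2.3 -8.8] gap 0.3
tx,ty,tz [ 0.017  0.002 -0.001] turn 0.000 n50 0.1
24 [[493.4, 235.7, 141.2], [499.3, 256.7, 145.1], [502.6, 272.6, 148.7]]
clock 12.15 pos [516.5 251.2 131.4] zaw -84.2 tilt [-0.011 -1.    -0.006] F [11.4  1.7 -8.4] gap 0.1
tx,ty,tz [ 0.017  0.002 -0.001] turn 0.000 n50 0.1
```

View pics/z13.png

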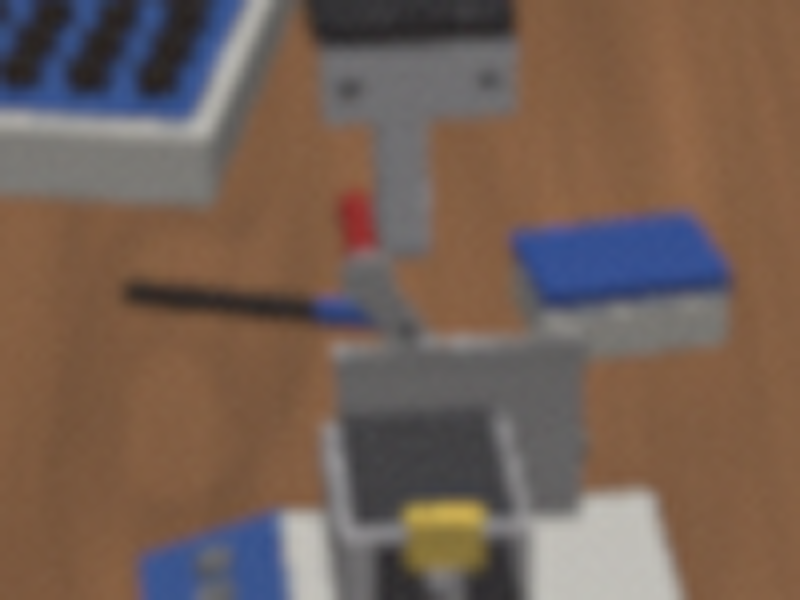

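The handle moved about 71 mm of the expected 72 mm, and the force rises steeply there, so it is at the stop. The new call re-based its target and the push eased to about 14 N. I'll add a small push and hold it.

```bash
python3 -m creep '[{"tx":0.01,"ty":0,"tz":0,"turn":0,"fingers":0},{"tx":0.01,"ty":0,"tz":0,"turn":0,"fingers":0},{"tx":0.01,"ty":0,"tz":0,"turn":0,"fingers":0},{"tx":0.01,"ty":0,"tz":0,"turn":0,"fingers":0},{"tx":0.01,"ty":0,"tz":0,"turn":0,"fingers":0},{"tx":0.01,"ty":0,"tz":0,"turn":0,"fingers":0},{"tx":0.01,"ty":0,"tz":0,"turn":0,"fingers":0},{"tx":0.01,"ty":0,"tz":0,"turn":0,"fingers":0},{"tx":0.01,"ty":0,"tz":0,"turn":0,"fingers":0},{"tx":0.01,"ty":0,"tz":0,"turn":0,"fingers":0}]'; python3 -c "
from h import *
plan(513,251,131,-84.2)
b=shot('side','s9.png');P=cloud(b);h=cv2.cvtColor(b['frame'],cv2.COLOR_RGB2HSV)
m=((h[...,0]<8)|(h[...,0]>172))&(h[...,1]>120)&(h[...,2]>60);m&=(P[...,2]>120)&(P[...,2]<170)
print(m.sum(),np.median(P[m],0))
m=(h[...,0]>18)&(h[...,0]<34)&(h[...,1]>110)&(P[...,0]>450)&(P[...,0]<620)&(P[...,1]>0)&(P[...,1]<130)
print(m.sum(),np.percentile(P[m],[5,50,95],axis=0).round(1)); plan(513,251,131,-84.2)"
```

```text
clock: 13.15
eef_pos: [516.2, 251.1, 131.5]
eef_rot: [-1.577, 0.017, -3.04]
wrist_force: [20.4, 4.9, -14.2]
finger_gap: 0.5
clock 13.15 pos [516.2 251.1 131.5] zaw -84.2 tilt [-0.017 -1.    -0.007] F [ 20.4   4.9 -14.2] gap 0.5
tx,ty,tz [ 0.016  0.002 -0.001] turn 0.000 n50 0.1
25 [499.39053985 252.38920766 145.91303637]
69 [[520.2  62.1 111.5]
 [531.1  65.9 124.8]
 [542.   73.  132. ]]
clock 13.20 pos [516.2 251.1 131.4] zaw -84.2 tilt [-0.017 -1.    -0.007] F [ 20.4   4.2 -15.1] gap 0.8
tx,ty,tz [ 0.016  0.002 -0.001] turn 0.000 n50 0.1
```

The push is steady at about 25 N, the handle is at the stop and the standard hasn't moved. Handing in.

```bash
python3 -c "
from h import *
print(manip.sign_off())"
```

```text
the job is handed in; nothing more can be done
None
```

I seated the yellow standard in the cell well with its windows towards the lamp and detector, let go of it, and handed the job in at about 13 s. At hand-in the closed fingers were still holding the shutter lever at its stop.

- **Standard:** it touched bottom within 0.2 mm of the height I expected. After release, and again at the end, its head top read about 130–132 mm, where fully home is 130 mm. Its position did not change between those two looks.
- **Lever:** the handle moved about 71 mm towards the front panel, against an expected 72 mm. Beyond that the force rose steeply while the handle stayed put. The final push was steady at about 25 N. It briefly reached about 34 N, under the 40 N limit.
- **Other things on the bench:** I saw nothing else disturbed in the pictures I looked at. I did not measure the bystanders again after the start, and the blue and grey standards were not in the last pictures.
- **Disagreements:** the two cameras differed by 3–5 mm, so I used values between them and lined the standard up against the white lines in the side view. The top camera was blocked by the arm at the well and the handle, so the final checks rest on the side view and the force readings.

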